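Fetch the burnishing block from the spring-flap dust cabinet

TASK

Unlock the small grey dust cabinet by pushing the lock bar on its roof fully back, away from the flap. Then push the spring-closing flap inward and keep it open with the back of the gripper while you reach in behind it and take out the beech block. Lay the block down flat in the open wooden tray without dropping it; the small flat case stays inside the cabinet, and the flap must be closed again.

Things in the scene. Friction and masses are not known exactly. Their poses are not given: they have to be found in the camera images.
- cabinet: Fixed grey sheet-metal dust cabinet, 235 mm deep (x) by 304 wide (y) by 173 high. Origin: on the bench below the flap's hinge, mid-width; x points from its front to its rear, z up. Its front faces right of the robot. Inner floor 12 mm up, inside 290 mm wide. Flat roof only at x 0 to 130 mm. A front sill 50 mm high stands at x -105 to -99. Side walls slope from 170 mm high at x 0 to 80 at -105.
- flap_hinge (a point): Middle of the flap's hinge line, at the roof's front edge: cabinet x 0, z 170 mm. Roof and flap keep an upright gripper from the things inside; one tilted 35 to 45 degrees, its fingers pointing to the cabinet's rear and down, fits between hinge and sill.
- flap (a joint): Swing of the clear plastic flap (276 mm wide, 120 mm from hinge to lower edge, 8 mm thick, aluminium frame), rad. 0 = closed, sloping 40 degrees down from the hinge to the front; grows as it is pushed inward and down, to 1.55. A spring shuts it (0.13 N m at 0, about 0.55 open). It swings clear over the things on the floor. With the lock bar forward it cannot open.
- flap_edge (a point): Middle of the free lower edge of the flap: when closed 90 mm above the bench at cabinet x -92 mm, 40 mm above the sill. As a gripper draws back this edge slides down its fingers and can catch a part that sticks out behind them, if pulled up and out: lift the part just over the sill, then draw it out level below the edge, gripped firmly, low and behind its middle.
- lock_bar (a joint): Travel of the lock bar on the middle of the roof, m. 0 = forward, its nose over a small steel tail of the flap (26 mm wide, mid-width, behind the hinge); 0.035 = fully back against its stop. It slides along the cabinet's +x axis and stays where it is left; friction about 2 N. The flap is free above 0.027.
- lock_knob (a point): Top centre of the lock bar's upright knob, 251 mm above the bench, at cabinet x 70 mm (bar forward), y 0: a black cap 18 mm thick and 23 mm tall on a 14 mm stem that stands 20 mm out of the bar (28 mm wide). The guide beside the bar is 212 mm high. It can be pinched from above, or pushed from the front.
- beech_block: Plain beech block, 26 x 70 x 22 mm (x, y, z in its own frame), the long side is its y axis; origin in the middle of its underside. It lies on the cabinet's floor with its long side within 7 degrees of the cabinet's x axis, its centre 27 to 43 mm behind the hinge line and about 62 mm to one side of the middle; loose, 40 to 90 g.
- small_case: Small flat rounded case, 50 x 70 x 24 mm (x, y, z in its own frame), origin in the middle of its underside. It lies in the other half of the cabinet in the same manner and must stay in the cabinet.
- tray: Open tray of light wood, 140 x 180 mm outside (x, y), walls 6 mm thick and 22 mm high, inner floor about 6 mm up; fixed to the bench to the right of the cabinet. Origin in the middle of its underside.
There are look-alikes about, which are no part of the job. Of the things that look like the tray, the larger one is meant.

How it is judged:
By the outcome, as a careful person would: the job done as asked, in the order asked, and still so for the second after the job is handed in, with the robot touching nothing.
It also fails if it takes over 54 s, if anything falls off the work surface, if the arm or the gripper's body presses on something with over 40 N, if the wrist force passes 120 N, or if a joint passes its speed limit or range.

ROBOT

A 6-joint arm with a two-finger parallel gripper is mounted at the origin on a cart in front of the work surface, level with it; the furniture and walls round the work are solid. World frame = base frame: x ahead of the robot, y to its left, z up, the work surface at z = 0. Lengths are in m, angles in rad, forces in N, time in s.
With the tool pointing down it reaches from about 0.4 to 0.825 m from the base axis. Payload 7 kg.
Tool frame: the origin (TCP) lies on the centre line of the jaws, within the pads' length; the fingertips stand 19 mm ahead of it and the grasp point (between the pads) is the TCP; z points along the fingers, x is the direction in which the jaws open and shut, and the axes are right-handed (so a half turn about z gives the same grasp; the last joint's range is limited). The gripper opens to 85 mm and grips with 20 to 120 N. Pads are 22 mm wide; open, the fingers measure 114 mm over their backs; the gripper's body (76 mm by 85 mm) begins 54 mm behind the grasp point. The pads swing forward as they close: fully open they stand 13 mm farther back than shut.
Start: joints at [1.41, 0.359, 0.012, 0, -1.224, -0.288], TCP at [0.293, 0.608, 0.25] pointing down, gripper open.
Joint ranges: [-3.07, 3.07], [-1.43, 2.12], [-1.02, 1.25], [-3.03, 1.67], [-3.05, -0], [-3.03, 3.03]. Speed limits (rad/s): [2.39, 2.39, 3.01, 3.14, 3.14, 3.14].

INTERFACE

Orientations are given as [roll, pitch, yaw] about the fixed x, y, z axes, in that order (R = Rz(yaw) Ry(pitch) Rx(roll)).
In Python, from plant import bot, planner, eyes, order gives the robot as it stands. Calls block until the motion is done:
- bot.reach(position, orientation): joint-space move of the TCP to a pose.
- bot.movel(position, orientation=None, vel=0.15, guard=None): straight line of the TCP; orientation=None keeps the orientation; vel is the mean speed in m/s. With guard (N) it stops when the force on the tool has changed by that much, and returns True; else False.
- bot.goto_joints(angles): joint-space move.
- bot.grip(opening, strength=None): finger opening in m; strength is the grip in N (None keeps the last); returns when the fingers have stopped.
- bot.sleep(seconds).
- planner.solve_ik(position, orientation): joint angles nearest the present ones, or None.
- bot.sense(): the state.
- eyes.get_image(name): name is "side" or "top" or "wrist"; returns a dict with "image" (480x640x3 uint8, blue, green, red), "depth" (480x640 float32, m along the optical axis (not along the pixel's ray), 0 where there is no reading), "K" (3x3 intrinsics, pixels), "origin" and "rotation" of the camera in the world; the wrist camera has in their place "hand_eye" (4x4, takes a point from camera to tool coordinates, whose origin is the TCP and whose axes are the tool frame's). Camera axes: x right, y down, z forward; pixel columns grow to the right and rows downward; lengths in m; the calibration is good to about 2 mm. A picture is of the moment at which its call begins: read the wrist's pose just before it.
A pose or a line that the arm cannot do raises bot.MotionError and nothing moves.
- order.finish_job(): hands the job in, once; it reports no verdict.
The state is a dict: "time": time; "joints": joint angles; "qd": joint speeds; "effort": joint torques, N m; "eef_pos": TCP position; "orientation": TCP orientation; "wrist_force": force on the tool from outside, world axes, zero at the start; "ft_torque": the same for the moment, N m; "gripper_width": finger opening in m.
Only numpy, scipy, OpenCV 4.12 (cv2) and the standard library are available. Lean on these libraries where they do the work, as an engineer would, in place of code of your own. Each camera call takes 0.05 s, during which the arm holds its last target.

## Working session

There is one attempt and no reset: what is moved stays moved. The work goes in short steps, each a Python script; the robot and the scene stay as the last script left them, time stands still between calls to the robot, and variables do not carry over. Pictures are saved under pics/ and viewed, and the job is handed in when it is done.

```bash
ls; mkdir -p pics
python3 - <<'E'
from plant import bot, planner, eyes, order
import cv2,numpy as np
s=bot.sense(); print(s)
for n in ["side","top","wrist"]:
    d=eyes.get_image(n); cv2.imwrite(f"pics/{n}0.png",d["image"]); np.savez(f"{n}0.npz",**d)
    print(n,d["K"].tolist(),[ (k,np.round(d[k],4).tolist()) for k in d if k in("origin","rotation","hand_eye")])
E
```

```text
pics
{'time': 0.0, 'joints': array([ 1.41006417e+00,  3.59395411e-01,  1.10877298e-02, -3.33708823e-04,
       -1.22409535e+00, -2.88117861e-01]), 'qd': array([ 0.00081339,  0.00035264, -0.00038328, -0.00023572,  0.00161091,
       -0.0021187 ]), 'effort': array([ 9.53384078e-04, -5.83311367e+01,  2.93426889e+01,  6.93692341e+00,
       -5.74417150e-03, -1.70159575e-05]), 'eef_pos': array([0.29272581, 0.6077437 , 0.24937367]), 'orientation': array([-3.14143685e+00, -1.62962222e-03, -2.01976011e+00]), 'wrist_force': array([ 0.22779504,  0.08145743, -0.5299126 ]), 'ft_torque': array([-0.01068363, -0.01264108, -0.01280938]), 'gripper_width': 0.08552736388591536}
side [[506.1265522285098, 0.0, 315.80906923075327], [0.0, 506.1265522285098, 239.2009473050061], [0.0, 0.0, 1.0]] [('origin', [1.604, 0.3443, 0.943]), ('rotation', [-2.1602, 0.005, 2.0201])]
top [[491.24922723202263, 0.0, 331.408052820148], [0.0, 491.24922723202263, 248.41110318067138], [0.0, 0.0, 1.0]] [('origin', [-0.1239, -0.1103, 1.0268]), ('rotation', [-2.4795, -0.0167, -1.6411])]
wrist [[364.51913860031, 0.0, 319.627953103566], [0.0, 364.51913860031, 243.8106033023223], [0.0, 0.0, 1.0]] [('hand_eye', [[1.0, -0.0003, -0.0009, -0.0002], [0.0005, 0.9612, 0.276, -0.0701], [0.0008, -0.276, 0.9612, -0.1234], [0.0, 0.0, 0.0, 1.0]])]
```

View pics/side0.png

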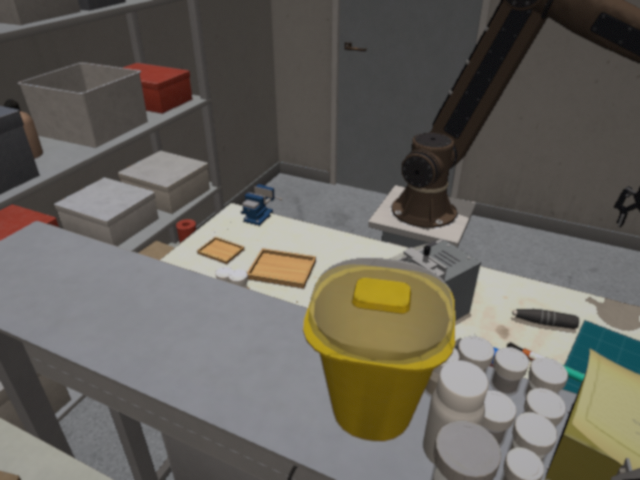

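View pics/top0.png

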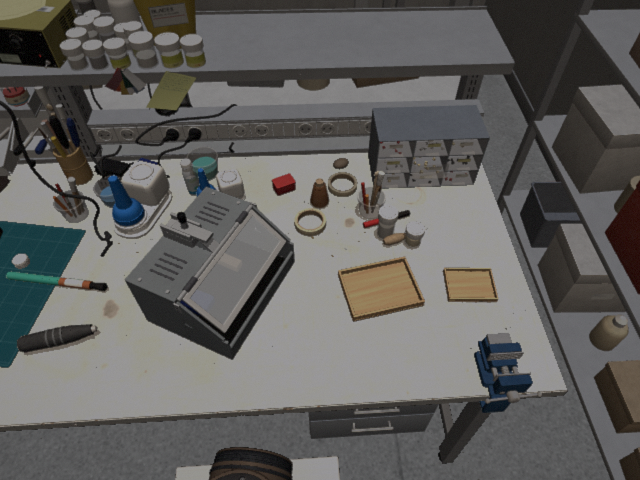

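View pics/wrist0.png

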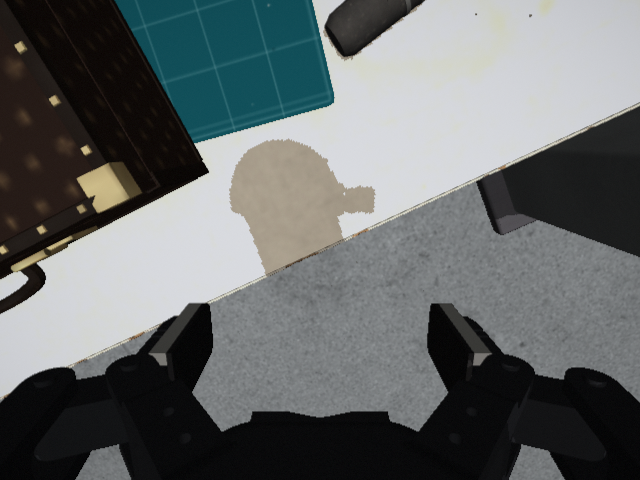

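Candidates for the tray: the larger one at top (381,288), the smaller one at (470,284), which is a look-alike. The cabinet at (212,272) is the only one with a flap; the drawer box at (428,147) isn't it. The lock knob is at about (181,218). Next I'll crop in close.

```bash
cat > h.py <<'E'
import numpy as np,cv2
from scipy.spatial.transform import Rotation as R
def load(n): return dict(np.load(n))
def Rm(d):
    r=d["rotation"]; return R.from_euler('xyz',r).as_matrix() if r.shape==(3,) else r
def pt(d,u,v,z=None):
    K=d["K"]; z=d["depth"][int(round(v)),int(round(u))] if z is None else z
    c=np.array([(u-K[0,2])/K[0,0]*z,(v-K[1,2])/K[1,1]*z,z]); return Rm(d)@c+d["origin"]
def onz(d,u,v,h):
    K=d["K"]; r=Rm(d)@np.array([(u-K[0,2])/K[0,0],(v-K[1,2])/K[1,1],1]); o=d["origin"]
    return o+r*(h-o[2])/r[2]
def cloud(d):
    K=d["K"]; v,u=np.mgrid[:480,:640]; z=d["depth"]
    c=np.stack([(u-K[0,2])/K[0,0]*z,(v-K[1,2])/K[1,1]*z,z],-1); return c@Rm(d).T+d["origin"]
E
python3 - <<'E'
from h import *
d=load("top0.npz")
im=d["image"]
cv2.imwrite("pics/cab.png",cv2.resize(im[180:360,120:310],None,fx=4,fy=4,interpolation=cv2.INTER_CUBIC)[:, :760][:600*2])
c=cv2.resize(im[185:355,125:305],None,fx=3.5,fy=3.5,interpolation=cv2.INTER_CUBIC); cv2.imwrite("pics/cab.png",c); 
c=cv2.resize(im[250:330,330:430],None,fx=6,fy=6,interpolation=cv2.INTER_CUBIC); cv2.imwrite("pics/tray.png",c)
for u,v in [(300,370),(140,350),(380,290),(181,217),(160,270),(220,215)]: print(u,v,pt(d,u,v).round(4))
E
```

```text
300 370 [ 0.3355 -0.0899  0.0012]
140 350 [ 0.4075  0.2706 -0.0011]
380 290 [ 0.5332 -0.2946  0.0033]
181 217 [0.5786 0.1426 0.2521]
160 270 [0.5018 0.1949 0.1733]
220 215 [0.6495 0.079  0.1753]
```

View pics/cab.png

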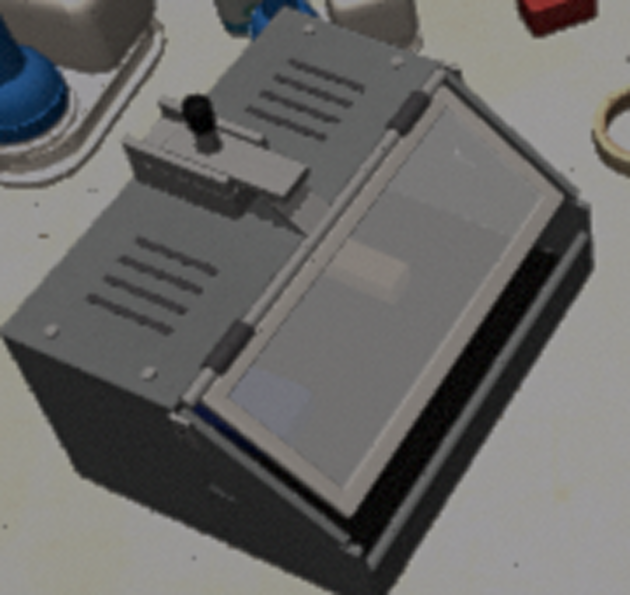

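View pics/tray.png

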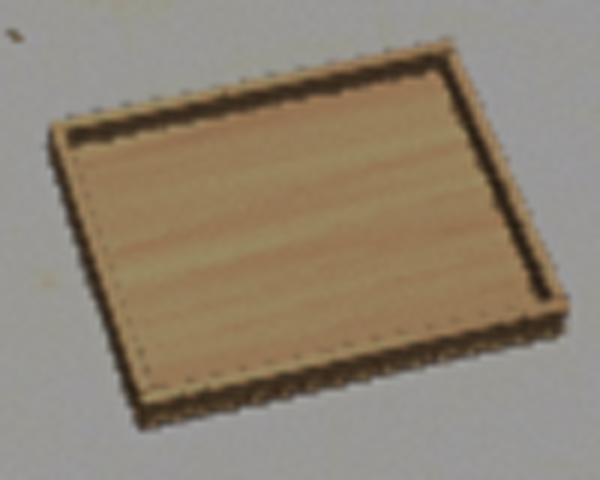

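Run:
```python
from h import *
d=load("top0.npz")
f=lambda a,b,h:onz(d,125+(a+.5)/3.5-.5,185+(b+.5)/3.5-.5,h)
RL=f(5,332,.172);RR=f(286,12,.172);FL=f(185,412,.172);FR=f(455,72,.172)
print("roof",RL,RR,FL,FR, np.linalg.norm(RL-RR),np.linalg.norm(FL-FR))
for a,b in [(RL,RR),(FL,FR)]: print(np.degrees(np.arctan2(*(b-a)[[1,0]])))
K=f(200,103,.251); print("knob",K)
# sill front top edge ends
SL=f(372,567,.05);SR=f(588,237,.05);print("sill",SL,SR,np.degrees(np.arctan2(*(SR-SL)[[1,0]])),np.linalg.norm(SL-SR))
# depth based roof
P=cloud(d);m=(abs(P[...,2]-.173)<.006)
m[:185]=0;m[355:]=0;m[:,:125]=0;m[:,305:]=0
m=cv2.morphologyEx(m.astype(np.uint8),cv2.MORPH_OPEN,np.ones((3,3)))
q=P[m>0]; print(len(q),np.median(q[:,2]),cv2.minAreaRect(q[:,:2].astype(np.float32)))
g=lambda a,b,h:onz(d,330+(a+.5)/6-.5,250+(b+.5)/6-.5,h)
T=[g(*p,.022) for p in [(52,122),(452,42),(568,303),(138,400)]]
T=np.array(T);print(T.round(4),T.mean(0));
for i in range(4): e=T[(i+1)%4]-T[i];print(np.linalg.norm(e),np.degrees(np.arctan2(e[1],e[0])))
```

```text
roof [0.48230609 0.26207081 0.172     ] [0.74225505 0.11860542 0.172     ] [0.41974522 0.14892345 0.172     ] [6.79105196e-01 6.03500921e-04 1.72000000e-01] 0.2969103913999395 0.298774840287277
-28.8942323695667
-29.763904282727616
knob [0.58782048 0.14224637 0.251     ]
sill [0.37699968 0.05710105 0.05      ] [ 0.62756357 -0.08225209  0.05      ] -29.080979907709985 0.2867081411738825
5895 0.17384701510208933 ((0.5804014801979065, 0.13216295838356018), (0.14421290159225464, 0.3106386959552765), 61.105953216552734)
[[ 0.587  -0.1943  0.022 ]
 [ 0.6189 -0.3686  0.022 ]
 [ 0.4862 -0.394   0.022 ]
 [ 0.4523 -0.2174  0.022 ]] [ 0.5360996 -0.2935622  0.022    ]
0.17721703890571305 -79.64423822836397
0.13506611409510794 -169.1937705740527
0.17981251006073304 100.86101499892231
0.1366560925698895 9.715698837187878
```

```bash
cat >> h.py <<'E'
# rigid cabinet
class Cab:
    def __init__(s,o,yaw):
        s.o=np.array([o[0],o[1],0.]);s.yaw=yaw
        s.M=np.array([[np.cos(yaw),-np.sin(yaw),0],[np.sin(yaw),np.cos(yaw),0],[0,0,1.]])
    def w(s,p): return s.M@np.array(p,float)+s.o
    def c(s,p): return s.M.T@(np.asarray(p)-s.o)
    def rpy(s,tilt,flip=1,twist=0.):
        """fingers tilt deg from down toward cabinet rear; jaw axis = flip*cab y; twist(rad) about world z"""
        t=np.radians(tilt); z=np.array([np.sin(t),0,-np.cos(t)]); x=np.array([0,flip,0.]); y=np.cross(z,x)
        m=R.from_euler('z',twist).as_matrix()@np.stack([x,y,z],1)
        return R.from_matrix(s.M@m).as_euler('xyz')
cab=Cab((0.5505,0.0775),np.radians(61.0))
def wristd(eyes,bot):
    s=bot.sense(); d=eyes.get_image("wrist"); 
    T=np.eye(4);T[:3,:3]=R.from_euler('xyz',s["orientation"]).as_matrix();T[:3,3]=s["eef_pos"]
    W=T@d["hand_eye"]; d["origin"]=W[:3,3]; d["rotation"]=W[:3,:3]; return d
E
python3 - <<'E'
from h import *
from plant import planner,bot
d=load("top0.npz")
f=lambda a,b,h:cab.c(onz(d,125+(a+.5)/3.5-.5,185+(b+.5)/3.5-.5,h)).round(4)
print("blk",f(340,255,.034),f(410,270,.034),f(390,303,.034));print("case",f(265,370,.036),f(245,400,.036),f(310,390,.036),f(290,440,.036))
for fl in (1,-1):
  for tilt in (0,35,40,45):
    for p in [(-.2,0,.2),(-.15,0,.3),(.035,-.062,.025),(.035,.062,.025),(-.15,-.062,.12),(-.1,0,.38)]:
        q=planner.solve_ik(cab.w(p),cab.rpy(tilt,fl)); print(fl,tilt,p,None if q is None else np.round(q,2))
E
```

```text
blk [ 0.0567 -0.0638  0.034 ] [ 0.0046 -0.074   0.034 ] [ 0.0021 -0.0432  0.034 ]
case [0.0481 0.0424 0.036 ] [0.0465 0.0682 0.036 ] [0.0116 0.0428 0.036 ] [0.0019 0.0813 0.036 ]
1 0 (-0.2, 0, 0.2) [ 0.21  0.05 -0.51  0.   -1.01 -0.72]
1 0 (-0.15, 0, 0.3) [ 0.3   0.   -0.32  0.   -1.25 -0.8 ]
1 0 (0.035, -0.062, 0.025) [ 0.44  0.5  -0.34  0.   -0.72 -0.94]
1 0 (0.035, 0.062, 0.025) [ 0.63  0.39 -0.56  0.   -0.62 -1.14]
1 0 (-0.15, -0.062, 0.12) [ 0.21  0.26 -0.46  0.   -0.85 -0.71]
1 0 (-0.1, 0, 0.38) [ 0.37  0.01 -0.13  0.   -1.43 -0.88]
1 35 (-0.2, 0, 0.2) [-0.32  0.09 -0.35 -0.68 -1.11  0.12]
1 35 (-0.15, 0, 0.3) [-0.19 -0.02 -0.24 -0.62 -1.21 -0.13]
1 35 (0.035, -0.062, 0.025) [ 0.04  0.47 -0.26 -0.88 -0.69  0.1 ]
1 35 (0.035, 0.062, 0.025) [ 0.16  0.35 -0.47 -0.99 -0.57  0.14]
1 35 (-0.15, -0.062, 0.12) [-0.26  0.29 -0.3  -0.74 -0.96  0.19]
1 35 (-0.1, 0, 0.38) [-0.06 -0.07 -0.12 -0.57 -1.28 -0.34]
1 40 (-0.2, 0, 0.2) [-0.4   0.12 -0.33 -0.77 -1.16  0.23]
1 40 (-0.15, 0, 0.3) [-0.27 -0.   -0.23 -0.72 -1.25 -0.03]
1 40 (0.035, -0.062, 0.025) [-0.03  0.49 -0.25 -1.   -0.75  0.27]

[... 1267 characters left out ...]
.28  2.8 ]
-1 40 (-0.2, 0, 0.2) [-0.4   0.12 -0.33 -0.77 -1.16 -2.91]
-1 40 (-0.15, 0, 0.3) None
-1 40 (0.035, -0.062, 0.025) [-0.03  0.49 -0.25 -1.   -0.75 -2.87]
-1 40 (0.035, 0.062, 0.025) [ 0.05  0.38 -0.47 -1.13 -0.65 -2.78]
-1 40 (-0.15, -0.062, 0.12) [-0.34  0.32 -0.28 -0.84 -1.02 -2.84]
-1 40 (-0.1, 0, 0.38) [-0.15 -0.06 -0.12 -0.68 -1.3   2.9 ]
-1 45 (-0.2, 0, 0.2) [-0.48  0.16 -0.32 -0.85 -1.22 -2.8 ]
-1 45 (-0.15, 0, 0.3) None
-1 45 (0.035, -0.062, 0.025) [-0.11  0.52 -0.25 -1.11 -0.81 -2.72]
-1 45 (0.035, 0.062, 0.025) [-0.05  0.41 -0.47 -1.25 -0.73 -2.59]
-1 45 (-0.15, -0.062, 0.12) [-0.41  0.35 -0.27 -0.92 -1.08 -2.73]
-1 45 (-0.1, 0, 0.38) [-0.23 -0.05 -0.12 -0.78 -1.32  3.  ]
```

Run:
```python
from h import *
from plant import planner,bot,eyes
try:
    bot.reach(cab.w((-.06,-.01,.38)),cab.rpy(0,1))
except Exception as e: print(e); raise
d=wristd(eyes,bot); np.savez("w1.npz",**d); cv2.imwrite("pics/w1.png",d["image"]); s=bot.sense();print(s["time"],s["eef_pos"],s["orientation"])
```

```text
2.5083 [0.53025432 0.02092397 0.3796443 ] [-3.14121486e+00 -4.48978882e-04  2.63681951e+00]
```

View pics/w1.png

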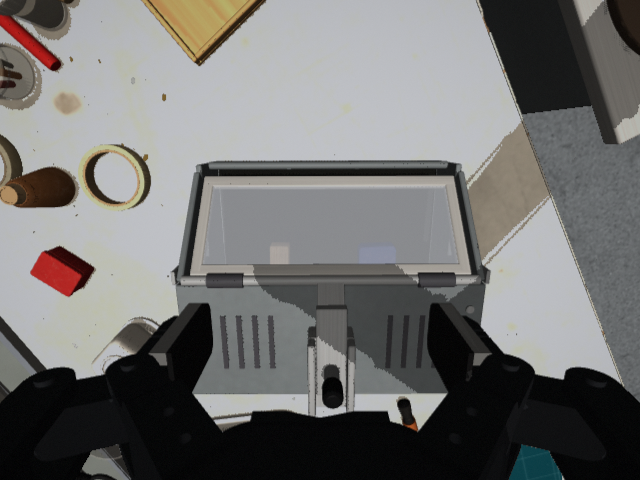

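The wrist view shows the flap (closed), the block through the glass at (279,254), the case at (378,253), and the knob at (332,388). I'll enlarge these to measure them.

Run:
```python
from h import *
d=load("w1.npz"); im=d["image"]
a=cv2.resize(im[225:285,170:300],None,fx=6,fy=6,interpolation=cv2.INTER_CUBIC)
b=cv2.resize(im[365:415,300:365],None,fx=6,fy=6,interpolation=cv2.INTER_CUBIC)
o=np.zeros((a.shape[0],800,3),np.uint8)
cv2.imwrite("pics/w1a.png",a);cv2.imwrite("pics/w1b.png",b)
cv2.imwrite("pics/w1c.png",cv2.resize(im[150:290,165:495],None,fx=2.4,fy=2.4,interpolation=cv2.INTER_CUBIC))
```

```text
(no output)
```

View pics/w1a.png

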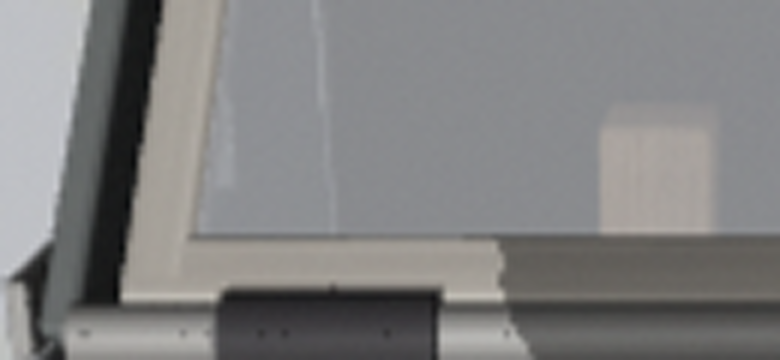

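View pics/w1b.png

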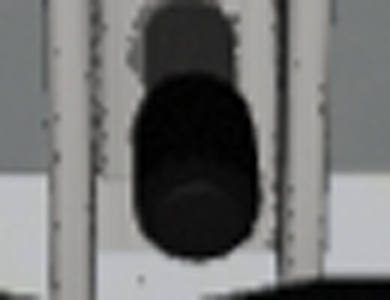

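View pics/w1c.png

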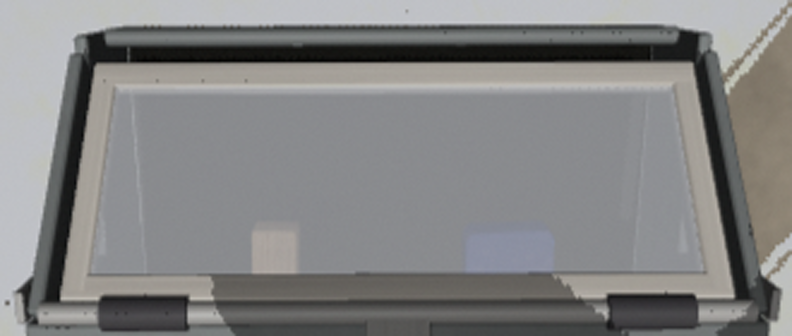

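Run:
```python
from h import *
d=load("w1.npz")
A=lambda a,b,h:cab.c(onz(d,170+(a+.5)/6-.5,225+(b+.5)/6-.5,h)).round(4)
B=lambda a,b,h:cab.c(onz(d,300+(a+.5)/6-.5,365+(b+.5)/6-.5,h)).round(4)
C=lambda a,b,h:cab.c(onz(d,165+(a+.5)/2.4-.5,150+(b+.5)/2.4-.5,h)).round(4)
print("block",A(600,125,.034),A(715,125,.034),A(600,235,.034),A(716,235,.034))
print("block bottom",A(607,105,.012),A(718,105,.012))
print("knob",B(197,218,.251), "stem/bar",B(190,5,.21))
print("sill",C(107,27,.05),C(677,27,.05),C(107,45,.05),C(677,45,.05))
print("flap low corner",C(95,63,.09),C(692,63,.09))
print("hinge",C(40,308,.17),C(770,308,.17), "hingeblocks",C(144,312,.174),C(652,312,.174))
print("case",C(467,235,.036),C(553,235,.036))
```

```text
block [ 0.0079 -0.0766  0.034 ] [ 0.0079 -0.0509  0.034 ] [ 0.0339 -0.0775  0.034 ] [ 0.0339 -0.0513  0.034 ]
block bottom [ 0.0095 -0.0779  0.012 ] [ 0.0095 -0.052   0.012 ]
knob [0.0776 0.0009 0.251 ] stem/bar [0.0722 0.0011 0.21  ]
sill [-0.1035 -0.1435  0.05  ] [-0.1037  0.1448  0.05  ] [-0.0945 -0.1442  0.05  ] [-0.0947  0.1457  0.05  ]
flap low corner [-0.0893 -0.1387  0.09  ] [-0.0895  0.1397  0.09  ]
hinge [ 0.0015 -0.1447  0.17  ] [0.0014 0.1525 0.17  ] hingeblocks [ 0.0016 -0.1014  0.174 ] [0.0015 0.1032 0.174 ]
case [0.0104 0.0435 0.036 ] [0.0103 0.0915 0.036 ]
```

```bash
python3 - <<'E'
s=open('h.py').read()
s=s.replace("cab=Cab((0.5505,0.0775),np.radians(61.0))","cab=Cab(Cab((0.5505,0.0775),np.radians(61.0)).w((.0018,.0006,0)),np.radians(61.0))")
open('h.py','w').write(s)
E
python3 - <<'E'
from h import *
from plant import planner,bot,eyes
o=cab.rpy(0,1)
bot.movel(cab.w((.072,0,.30)),o,vel=.25)
g=bot.movel(cab.w((.072,0,.238)),vel=.15,guard=10);print("down",g,cab.c(bot.sense()["eef_pos"]))
bot.grip(0.005,40); s=bot.sense();print(s["gripper_width"],s["wrist_force"],s["time"])
p0=cab.c(s["eef_pos"])
g=bot.movel(cab.w((.072+.042,0,.238)),vel=.06,guard=14);s=bot.sense();print(g,cab.c(s["eef_pos"])-p0,s["wrist_force"],s["time"])
d=wristd(eyes,bot);cv2.imwrite("pics/w2.png",d["image"])
E
```

```text
down False [ 0.07181558 -0.00066059  0.23943957]
0.01692990874178669 [-3.22761291  1.99776883  5.29723697] 4.4917
True [3.00650082e-02 2.28178267e-04 3.73500456e-06] [-3.71204634 -3.43387999  6.87531829] 5.05
```

View pics/w2.png

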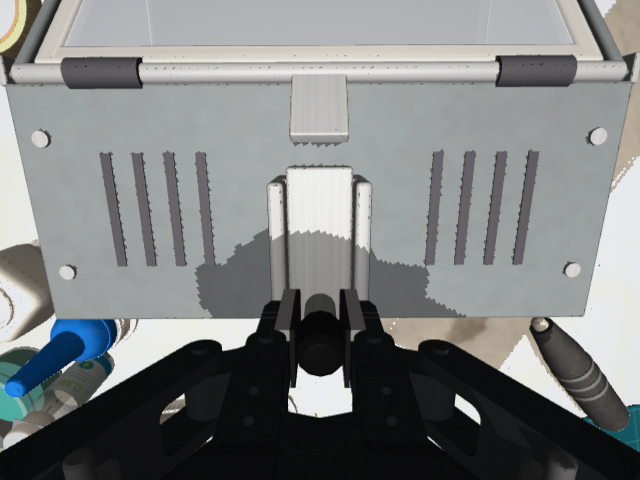

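The bar has moved back and its nose is clear of the tail (gap at about (320,155)), but travel so far is only 30 mm. I'll push again until it reaches the stop.

Run:
```python
from h import *
from plant import planner,bot,eyes
p0=np.array([.0718,-.0007,.2394])
s=bot.sense();print(cab.c(s["eef_pos"])-p0,s["wrist_force"])
g=bot.movel(cab.w((.072+.045,0,.238)),vel=.04,guard=25);s=bot.sense();print(g,cab.c(s["eef_pos"])-p0,cab.M.T@s["wrist_force"],s["time"])
d=wristd(eyes,bot);cv2.imwrite("pics/w3.png",d["image"])
bot.grip(.06); bot.movel(cab.w((.1,0,.33)),vel=.3)
d=wristd(eyes,bot);cv2.imwrite("pics/w4.png",d["image"]);np.savez("w4.npz",**d);print(bot.sense()["time"])
```

```text
[ 0.03029591  0.00127813 -0.00103142] [-2.47872197 -2.33630452  5.70449513]
True [ 0.03031764  0.00126433 -0.00097872] [-5.51961592  0.96425125  6.35892913] 5.3667
6.4083
```

View pics/w3.png

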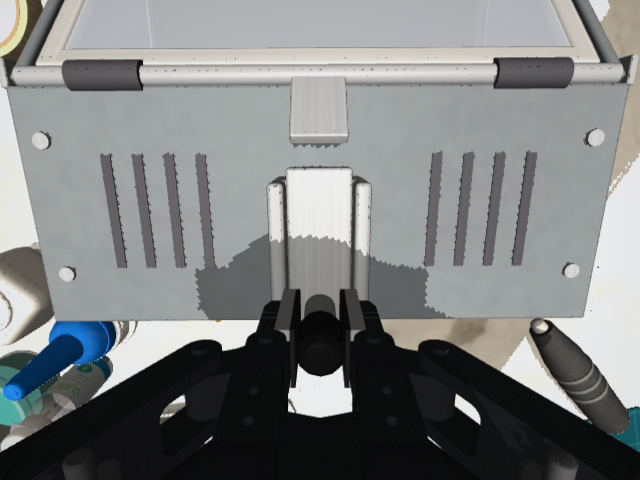

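View pics/w4.png

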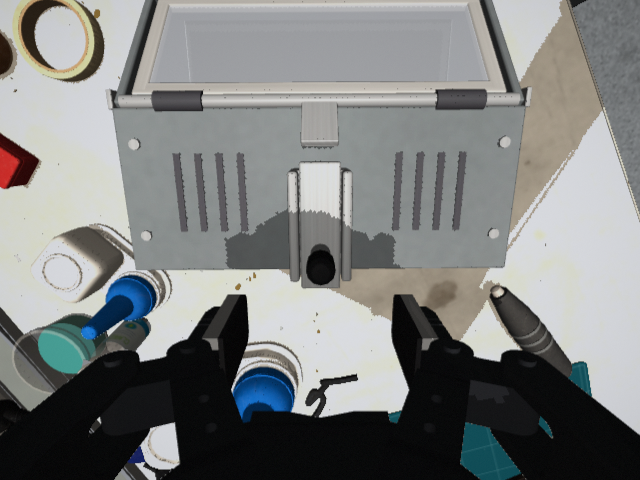

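Run:
```python
from h import *
d=load("w4.npz");im=d["image"]
cv2.imwrite("pics/w4a.png",cv2.resize(im[140:300,270:370],None,fx=3.7,fy=3.7,interpolation=cv2.INTER_CUBIC))
d1=load("w1.npz")
cv2.imwrite("pics/w1d.png",cv2.resize(d1["image"][270:415,285:375],None,fx=4,fy=4,interpolation=cv2.INTER_CUBIC))
```

```text
(no output)
```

View pics/w4a.png

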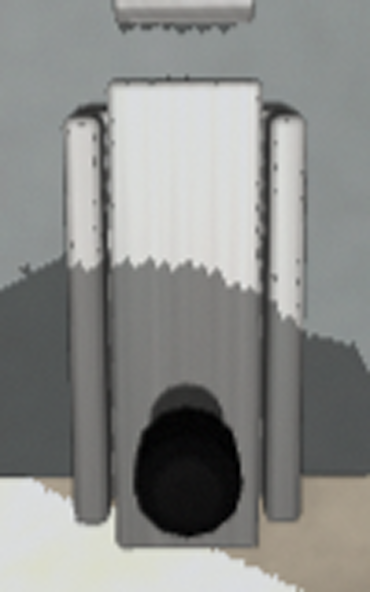

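View pics/w1d.png

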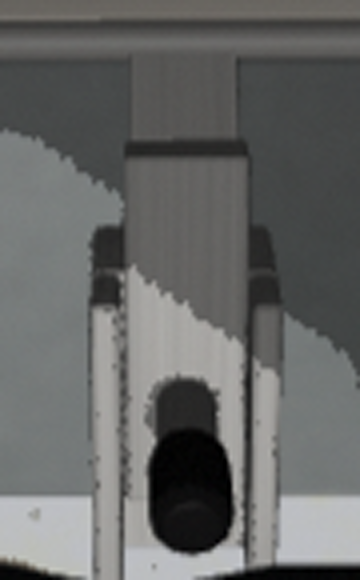

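Run:
```python
from h import *
d4=load("w4.npz");d1=load("w1.npz")
a=cab.c(onz(d1,285+185/4,270+156/4,.208));b=cab.c(onz(d4,270+185/3.7,140+83/3.7,.208));print(a,b,b[0]-a[0])
g1=cab.c(onz(d1,285+105/4,270+306/4,.212));g4=cab.c(onz(d4,270+84/3.7,140+118/3.7,.212));print("guide",g1,g4,g4[0]-g1[0])
print("knob", cab.c(onz(d4,270+188/3.7,140+485/3.7,.251)))
# rear of bar w4
print("rear",cab.c(onz(d4,270+188/3.7,140+545/3.7,.208)),"guide rear",cab.c(onz(d4,270+92/3.7,140+520/3.7,.212)))
```

```text
[1.41241174e-02 6.98303202e-05 2.08000000e-01] [0.04393447 0.00065236 0.208     ] 0.02981034934919544
guide [ 0.04933796 -0.0177979   0.212     ] [ 0.04979425 -0.01733472  0.212     ] 0.00045628802153423187
knob [0.10505428 0.00081974 0.251     ]
rear [0.13282449 0.00112366 0.208     ] guide rear [ 0.12597841 -0.01739814  0.212     ]
```

The bar measures about 30 mm back, which frees the flap but isn't at the stop. I'll push the knob from the front with closed fingers, held higher so they clear the guides.

Run:
```python
from h import *
from plant import planner,bot,eyes
o=cab.rpy(0,1)
bot.grip(0.0,40)
bot.movel(cab.w((.066,0,.30)),o,vel=.3)
print(bot.movel(cab.w((.066,0,.246)),vel=.2,guard=10))
s=bot.sense();print(cab.c(s["eef_pos"]),cab.M.T@s["wrist_force"],s["time"])
g=bot.movel(cab.w((.125,0,.246)),vel=.06,guard=22);s=bot.sense();print(g,cab.c(s["eef_pos"]),cab.M.T@s["wrist_force"],s["time"])
bot.sleep(.1);s=bot.sense();print(g,cab.c(s["eef_pos"]),cab.M.T@s["wrist_force"],s["time"])
d=wristd(eyes,bot);cv2.imwrite("pics/w5.png",d["image"]);np.savez("w5.npz",**d)
```

```text
True
[0.06544519 0.00140889 0.24074615] [-1.1884016  -0.10711067  0.02133903] 7.65
True [0.08611494 0.00087487 0.24302983] [-5.69703815 -0.74571308  3.90485478] 8.2
True [0.08604996 0.00084958 0.24304036] [-3.61213746 -0.99517064  3.19145587] 8.3
```

View pics/w5.png

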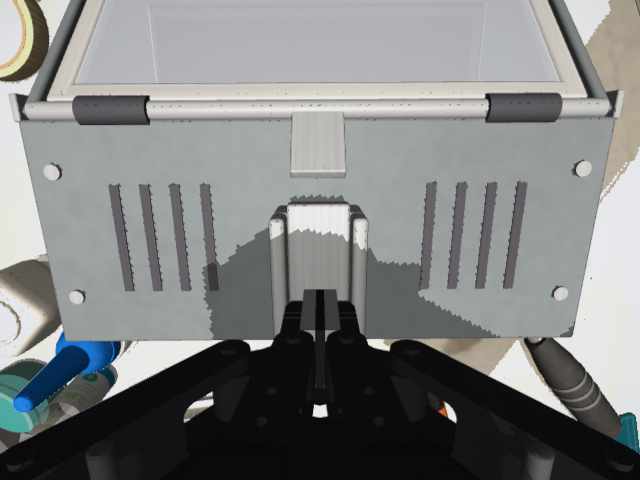

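Run:
```python
from h import *
d=load("w5.npz")
print(cab.c(onz(d,320,206,.208)),"guide",cab.c(onz(d,277,219,.212)))
cv2.imwrite("pics/w5a.png",cv2.resize(d["image"][180:350,260:380],None,fx=3.5,fy=3.5,interpolation=cv2.INTER_CUBIC))
```

```text
[0.04435415 0.00117466 0.208     ] guide [ 0.04930899 -0.01748525  0.212     ]
```

View pics/w5a.png

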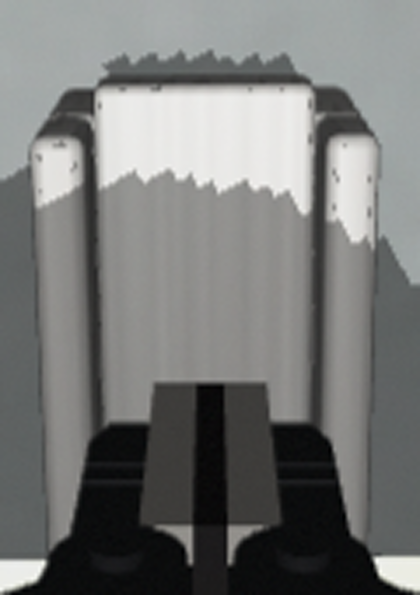

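The bar was stopped hard twice (25 N and 22 N with no movement). The knob's absolute position is now cabinet x 0.105 and contact puts it at 0.106, against 0.105 expected. It started about 5 mm back, so it is at its stop. Next is the flap.

Run:
```python
from h import *
from plant import planner,bot,eyes
o=cab.rpy(0,1)
bot.movel(cab.w((.07,0,.31)),o,vel=.3)
tw=np.radians(-1.5); o45=cab.rpy(45,1,tw)
ez=R.from_euler('xyz',o45).as_matrix()[:,2]
G=cab.w((.044,-.0653,.037))
pre=G-ez*.25; print(cab.c(pre))
for k in (.25,.15,.1,.06,0): print(k,planner.solve_ik(G-ez*k,o45).round(2))
try:
    bot.reach(cab.w((-.12,-.065,.33)),cab.rpy(30,1,tw))
    bot.reach(pre,o45)
finally: pass
bot.grip(.05,40)
d=wristd(eyes,bot);cv2.imwrite("pics/w6.png",d["image"]);np.savez("w6.npz",**d);s=bot.sense();print(s["time"],cab.c(s["eef_pos"]),s["gripper_width"])
d=eyes.get_image("top");cv2.imwrite("pics/t6.png",d["image"][150:400,100:400])
```

```text
[-0.13271612 -0.06067253  0.2137767 ]
0.25 [-0.35  0.2  -0.22 -0.87 -1.15  0.19]
0.15 [-0.23  0.3  -0.26 -0.95 -0.98  0.24]
0.1 [-0.18  0.36 -0.27 -1.   -0.91  0.28]
0.06 [-0.14  0.41 -0.26 -1.04 -0.86  0.31]
0 [-0.09  0.5  -0.25 -1.11 -0.79  0.37]
10.7 [-0.13260638 -0.06063108  0.21409545] 0.049909559772634345
```

View pics/w6.png

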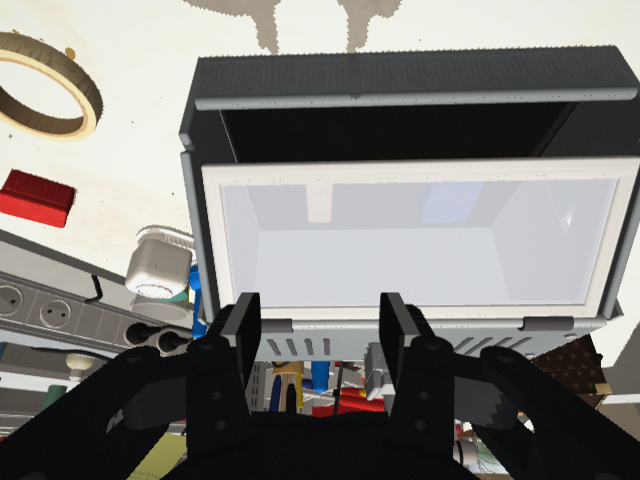

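View pics/t6.png

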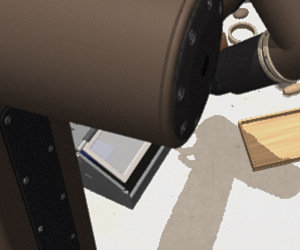

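Run:
```python
from h import *
d=load("w6.npz")
cv2.imwrite("pics/w6a.png",cv2.resize(d["image"][165:245,270:370],None,fx=7,fy=7,interpolation=cv2.INTER_CUBIC))
```

```text
(no output)
```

View pics/w6a.png

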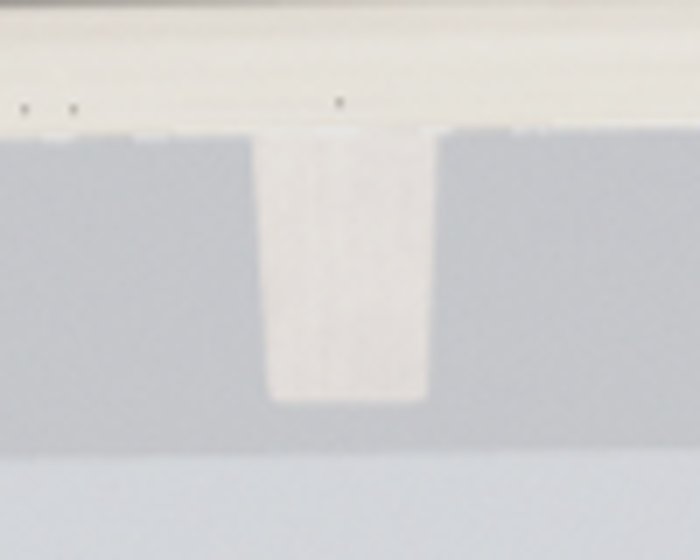

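Run:
```python
from h import *
d=load("w6.npz")
f=lambda a,b,h=.034:cab.c(onz(d,270+(a+.5)/7-.5,165+(b+.5)/7-.5,h)).round(4)
p=[f(255,145),f(437,145),f(268,403),f(428,403)];print(p)
for i,j in((0,2),(1,3)): e=p[j]-p[i];print(np.degrees(np.arctan2(e[1],e[0])))
e=p[3]-p[2];print(np.degrees(np.arctan2(e[1],e[0]))-90,np.linalg.norm(e))
print("sill",cab.c(onz(d,360,97,.05)),"hinge",cab.c(onz(d,410,322,.17)))
```

```text
[array([ 0.0088, -0.0776,  0.034 ]), array([ 0.0094, -0.0527,  0.034 ]), array([ 0.0746, -0.0794,  0.034 ]), array([ 0.0752, -0.0539,  0.034 ])]
-1.566970957048544
-1.044792013806499
-1.3478872801986057 0.025507057846799967
sill [-0.10420886 -0.03485492  0.05      ] hinge [0.00339757 0.00421733 0.17      ]
```

Run:
```python
from h import *
from plant import planner,bot,eyes
tw=np.radians(-1.4); o45=cab.rpy(45,1,tw)
ez=R.from_euler('xyz',o45).as_matrix()[:,2]
G=cab.w((.0435,-.0658,.037))
F=lambda:cab.M.T@bot.sense()["wrist_force"]
bot.movel(G-ez*.25,o45,vel=.1);print(F())
for k,v in((.17,.12),(.09,.12),(.03,.1)):
    g=bot.movel(G-ez*k,o45,vel=v,guard=25);s=bot.sense();print(k,g,cab.c(s["eef_pos"]).round(4),F().round(2),s["time"])
    if g: break
d=wristd(eyes,bot);cv2.imwrite("pics/w7.png",d["image"]);np.savez("w7.npz",**d)
```

```text
[ 0.00893492  0.318102   -0.01423062]
0.17 False [-0.0768 -0.0631  0.1575] [ 0.38  0.01 -0.21] 11.8167
0.09 False [-0.0211 -0.0638  0.0998] [-5.78  0.78 -2.16] 12.6333
0.03 False [ 0.0217 -0.0649  0.0574] [-0.88  0.05 -9.71] 13.3833
```

View pics/w7.png

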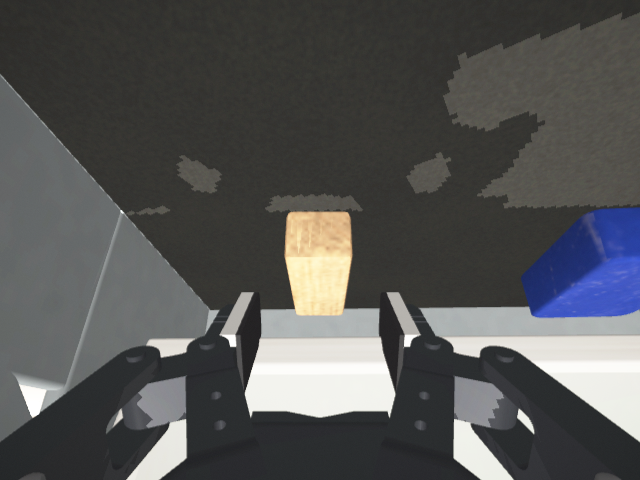

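The fingers are inside and the flap is held behind them. The block at (318,265) is centred between the pads, and the case is untouched at right. I'll do the last 30 mm and grip.

Run:
```python
from h import *
from plant import planner,bot,eyes
tw=np.radians(-1.4); o45=cab.rpy(45,1,tw)
ez=R.from_euler('xyz',o45).as_matrix()[:,2]
G=cab.w((.0435,-.0658,.037))
F=lambda:cab.M.T@bot.sense()["wrist_force"]
g=bot.movel(G,o45,vel=.06,guard=20);s=bot.sense();print(g,cab.c(s["eef_pos"]).round(4),F().round(2),s["time"])
d=wristd(eyes,bot);cv2.imwrite("pics/w8a.png",d["image"])
bot.grip(.015,100);s=bot.sense();print(s["gripper_width"],cab.c(s["eef_pos"]).round(4),F().round(2),s["time"])
d=wristd(eyes,bot);cv2.imwrite("pics/w8.png",d["image"]);np.savez("w8.npz",**d)
```

```text
False [ 0.0435 -0.0655  0.0366] [-3.3   0.01 -1.54] 14.0833
0.02351317348379974 [ 0.0434 -0.0662  0.0375] [-5.7  -0.19  1.05] 14.4833
```

View pics/w8.png

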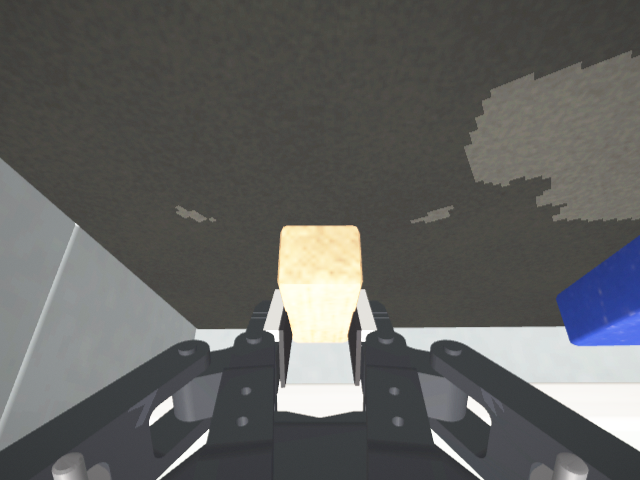

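The block is gripped (0.0235 m, pads on both sides). I'll lift it back along the tool axis until it is just over the sill, then draw it out level.

Run:
```python
from h import *
from plant import planner,bot,eyes
tw=np.radians(-1.4); o45=cab.rpy(45,1,tw)
F=lambda:cab.M.T@bot.sense()["wrist_force"]
A=cab.w((.0435-.046,-.065,.0375+.0455)); Bp=cab.w((-.235,-.065,.083))
print(planner.solve_ik(A,o45),planner.solve_ik(Bp,o45))
print(bot.movel(A,o45,vel=.06,guard=30),F().round(2),bot.sense()["gripper_width"],bot.sense()["eef_pos"][2])
d=wristd(eyes,bot);cv2.imwrite("pics/w9.png",d["image"]);print(bot.sense()["time"])
```

```text
[-0.1477231   0.4084806  -0.26241733 -1.03478212 -0.86780297  0.30995204] [-0.56538611  0.42904561 -0.26566432 -0.90157009 -1.12213519  0.55079551]
True [-3.79 -0.38  0.73] 0.02339221750077358 0.06307467546673134
15.275
```

View pics/w9.png

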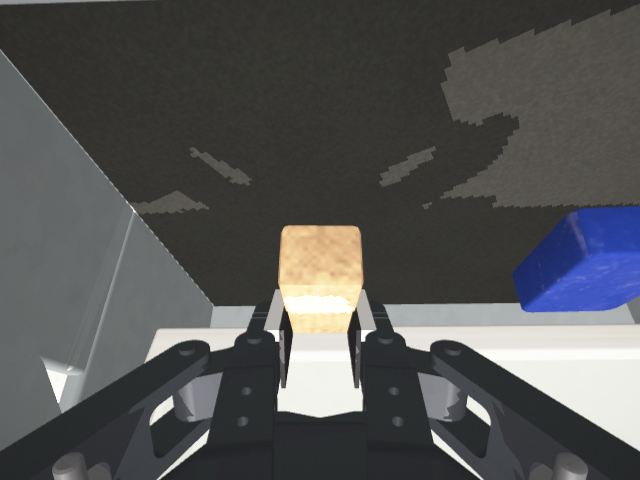

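The guard tripped at z 0.063. The flap edge (bright line at v about 333) came down onto the part of the block behind the fingers, the catch the task warns about. I'll go back in, then lift more steeply so the gripper body keeps the flap edge behind the block.

```bash
cat > step.py <<'E'
from h import *
from plant import planner,bot,eyes
tw=np.radians(-1.4); o45=cab.rpy(45,1,tw)
F=lambda:cab.M.T@bot.sense()["wrist_force"]
def go(x,z,v=.06,guard=20,y=-.0655):
    g=bot.movel(cab.w((x,y,z)),o45,vel=v,guard=guard);s=bot.sense()
    print((x,z),g,cab.c(s["eef_pos"]).round(4),F().round(2),round(s["gripper_width"],4),round(s["time"],2));return g
def snap(n):
    d=wristd(eyes,bot);cv2.imwrite(f"pics/{n}.png",d["image"]);np.savez(n+".npz",**d)
E
python3 - <<'E'
from step import *
if not go(.040,.0415):
  if not go(.038,.053): pass
snap("w10")
E
```

```text
(0.04, 0.0415) False [ 0.0399 -0.065   0.0404] [-1.56 -0.36 -9.64] 0.0234 15.96
(0.038, 0.053) False [ 0.0381 -0.0656  0.0541] [-3.22  0.71 -4.33] 0.0236 16.3
```

View pics/w10.png

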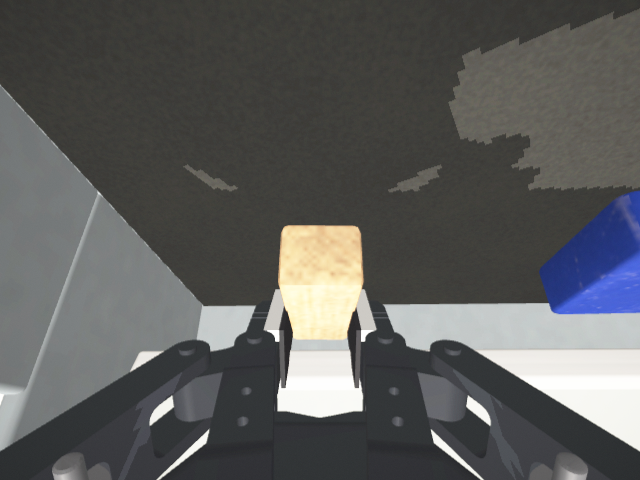

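```bash
cat >> step.py <<'E'
from scipy.optimize import brentq
def phi(n,u,v):
    d=load(n+".npz");o=cab.c(d["origin"]);r=cab.M.T@(onz(d,u,v,0)-d["origin"])
    # point where ray's distance to hinge axis = .12 (in xz), far solutions
    a=r[0]**2+r[2]**2;b=2*(o[0]*r[0]+(o[2]-.17)*r[2]);c=o[0]**2+(o[2]-.17)**2-.12**2
    for t in np.roots([a,b,c]):
        p=o+t*r;print(n,p.round(4),"phi",np.degrees(np.arctan2(.17-p[2],-p[0])).round(1))
E
python3 - <<'E'
from step import *
phi("w10",420,350)
g=False
for x,z in((.033,.061),(.0265,.070)):
    g=go(x,z,v=.05)
    if g:break
snap("w11")
E
```

```text
w10 [ 0.0464 -0.027   0.0593] phi 112.8
w10 [-0.0891 -0.0601  0.0897] phi 42.0
(0.033, 0.061) False [ 0.0329 -0.0658  0.0617] [-3.48  0.12 -2.4 ] 0.0235 16.69
(0.0265, 0.07) True [ 0.0249 -0.065   0.0676] [-3.81 -1.49 -3.95] 0.0235 16.98
```

View pics/w11.png

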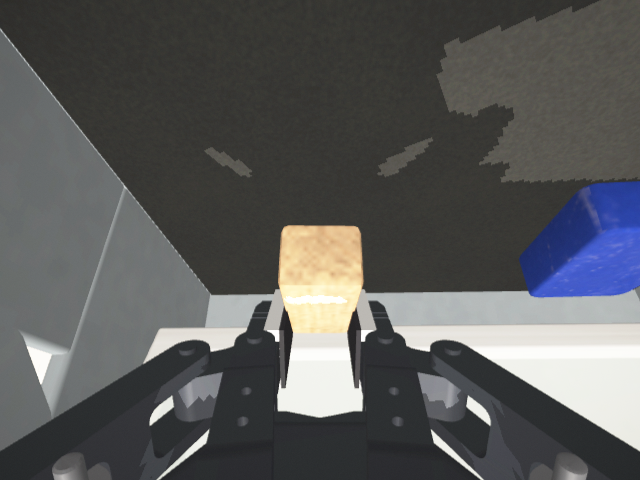

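The flap opens less than I reckoned (113°), and the edge landed on the block's overhang again. I'll set the block back down, re-grip nearer its rear end so less sticks out behind, and lift with the body deeper in.

Run:
```python
from step import *
go(.040,.055,v=.08); 
go(.046,.0385,v=.08)
go(.046,.0365,v=.03,guard=8)
x0=cab.c(bot.sense()["eef_pos"])
bot.grip(.05)
go(x0[0]+.013,.0370,v=.06,guard=20)
bot.grip(.015,110)
print(bot.sense()["gripper_width"],F(),x0,bot.sense()["time"])
snap("w12")
```

```text
(0.04, 0.055) False [ 0.0398 -0.0653  0.0545] [-1.07 -1.42 -7.86] 0.0232 17.41
(0.046, 0.0385) True [ 0.0464 -0.0657  0.0386] [-1.69 -0.78  6.14] 0.0234 17.7
(0.046, 0.0365) False [ 0.0466 -0.0659  0.0384] [-8.45  3.67 12.84] 0.0235 17.95
(np.float64(0.05956217808500632), 0.037) False [ 0.0596 -0.065   0.0364] [-2.54 -0.01 -6.19] 0.0496 18.7
0.023271969237337042 [-3.97178675 -0.31069681 -1.67930434] [ 0.04656218 -0.06585791  0.03842316] 19.05
```

View pics/w12.png

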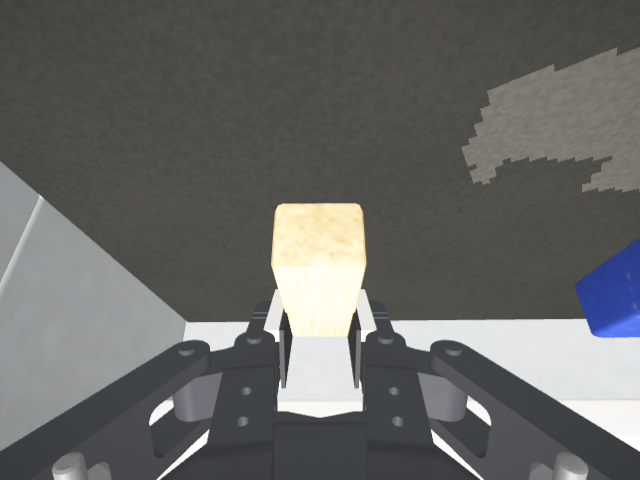

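Run:
```python
from step import *
for x,z in((.0545,.051),(.049,.060),(.0425,.070)):
    g=go(x,z,v=.06,y=-.0655)
    if g:break
snap("w13")
```

```text
(0.0545, 0.051) False [ 0.0545 -0.0656  0.0519] [-3.21  0.43 -1.98] 0.0238 19.5
(0.049, 0.06) False [ 0.0489 -0.0656  0.0606] [-5.38  0.94 -2.32] 0.0235 19.82
(0.0425, 0.07) False [ 0.0424 -0.0658  0.0707] [-5.49  0.71 -1.48] 0.0235 20.18
```

View pics/w13.png

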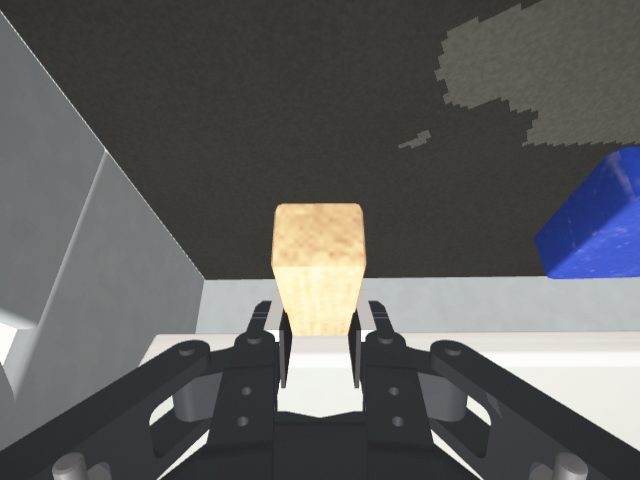

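Run:
```python
from step import *
phi("w13",440,335)
print("block rear x~",cab.c(bot.sense()["eef_pos"])[0]+.019)
```

```text
w13 [ 0.0619 -0.015   0.0672] phi 121.1
w13 [-0.1046 -0.0657  0.1112] phi 29.4
block rear x~ 0.061432230160952075
```

Run:
```python
from step import *
g=go(.0405,.0785,v=.03)
snap("w14")
```

```text
(0.0405, 0.0785) True [ 0.0404 -0.0649  0.0731] [-2.32 -1.95 -5.38] 0.0235 20.49
```

View pics/w14.png

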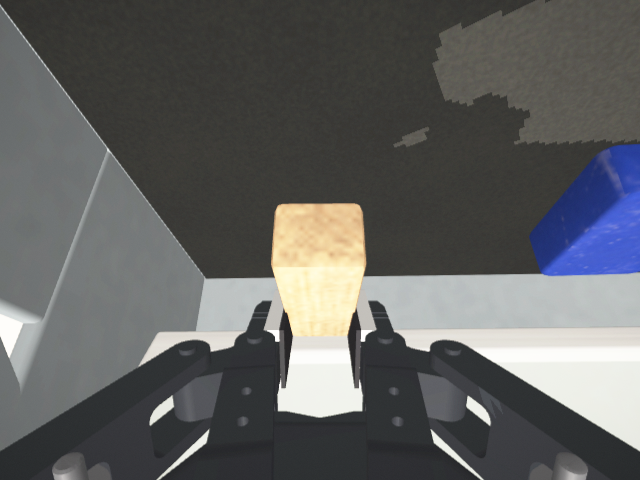

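Run:
```python
from step import *
phi("w14",440,331)
go(.047,.068,v=.06)
g=go(.050,.070,v=.04); snap("w15");
```

```text
w14 [ 0.0622 -0.0133  0.0674] phi 121.2
w14 [-0.1062 -0.0647  0.1141] phi 27.7
(0.047, 0.068) False [ 0.0469 -0.0655  0.0677] [-2.33 -0.31 -6.82] 0.023 20.83
(0.05, 0.07) False [ 0.0502 -0.0655  0.0699] [-0.61 -1.39 -7.24] 0.0232 21.08
```

View pics/w15.png

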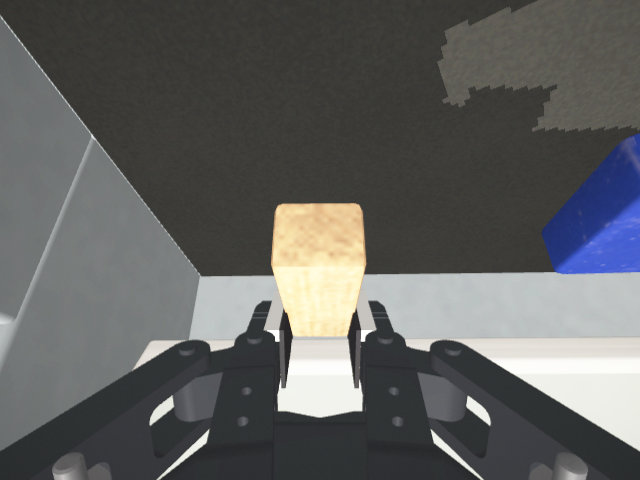

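Run:
```python
from step import *
phi("w15",440,338)
g=go(.0495,.0745,v=.03,guard=18); snap("w16");
```

```text
w15 [ 0.0648 -0.0164  0.069 ] phi 122.7
w15 [-0.1054 -0.068   0.1126] phi 28.6
(0.0495, 0.0745) False [ 0.0495 -0.0653  0.0749] [-3.03  0.68 -4.8 ] 0.0232 21.43
```

View pics/w16.png

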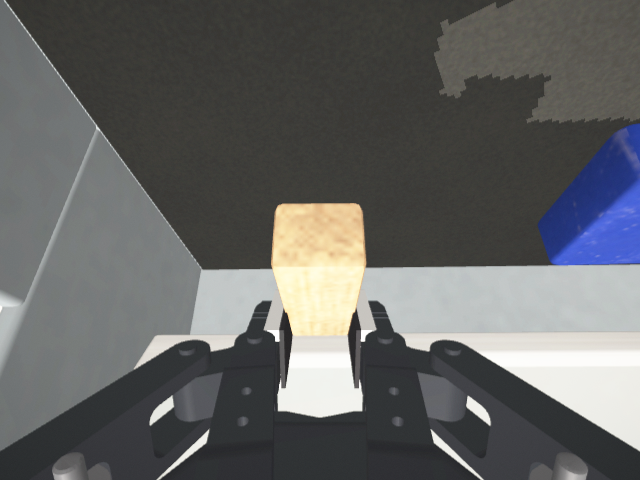

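Run:
```python
from step import *
phi("w16",440,333)
g=go(.0485,.0790,v=.03,guard=18); snap("w17"); phi("w17",440,331)
```

```text
w16 [ 0.0677 -0.0149  0.0709] phi 124.3
w16 [-0.1083 -0.0686  0.1183] phi 25.5
(0.0485, 0.079) False [ 0.0487 -0.0651  0.0788] [  2.03  -1.01 -10.62] 0.0234 21.78
w17 [ 0.0706 -0.0134  0.073 ] phi 126.0
w17 [-0.1103 -0.0688  0.1227] phi 23.2
```

View pics/w17.png

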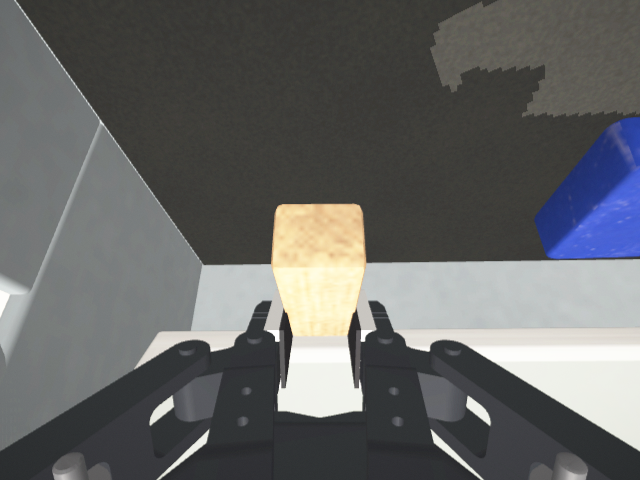

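The block is over the sill and the flap edge sits just behind its rear (126°). Drawing out level now.

Run:
```python
from step import *
for x,v in((.030,.05),(0.0,.07),(-.04,.08)):
    g=go(x,.0795,v=v,guard=25)
    if g:break
snap("w18")
```

```text
(0.03, 0.0795) True [ 0.0439 -0.0648  0.0768] [-5.27 -0.02 -1.08] 0.0233 22.06
```

View pics/w18.png

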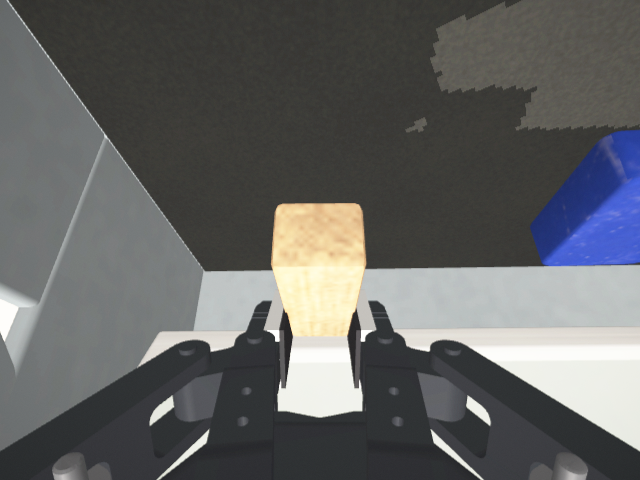

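Run:
```python
from step import *
phi("w18",440,332)
d=load("w18.npz");cv2.imwrite("pics/w18a.png",cv2.resize(d["image"][290:430,220:420],None,fx=4,fy=4,interpolation=cv2.INTER_CUBIC))
D=d["depth"]; 
for u,v in((320,330),(320,338),(320,345),(320,355),(320,380),(440,325),(440,335),(440,350)): print(u,v,cab.c(pt(d,u,v)).round(4))
```

```text
w18 [ 0.0677 -0.0126  0.0709] phi 124.4
w18 [-0.1088 -0.0664  0.1194] phi 25.0
320 330 [ 0.0536 -0.065   0.0735]
320 338 [ 0.0618 -0.0653  0.0746]
320 345 [ 0.0597 -0.0652  0.0781]
320 355 [ 0.0566 -0.0651  0.0828]
320 380 [ 0.051  -0.065   0.0931]
440 325 [0.1255 0.0057 0.0508]
440 335 [ 0.0615 -0.0147  0.0739]
440 350 [ 0.014  -0.0298  0.0909]
```

View pics/w18a.png

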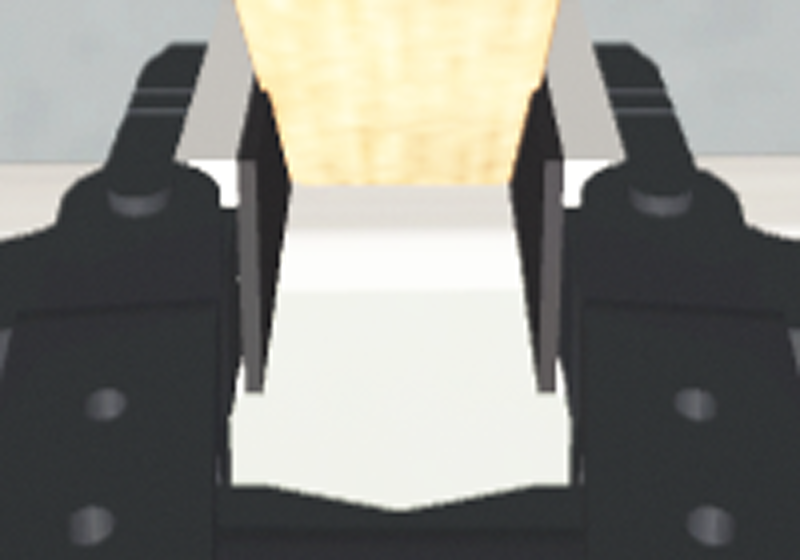

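Run:
```python
from step import *
print(F().round(2),cab.c(bot.sense()["eef_pos"]).round(4))
go(.044,.079,v=.03,guard=30)
bot.sleep(.1);print(F().round(2),cab.c(bot.sense()["eef_pos"]).round(4))
for x in (.040,.036):
    g=go(x,.079,v=.03,guard=30); 
    if g: break
    bot.sleep(.05);print(F().round(2))
snap("w19");d=load("w19.npz")
for v in range(326,400,6): print(v,cab.c(pt(d,320,v)).round(4),cab.c(pt(d,440,v)).round(4))
```

```text
[-4.46 -0.8  -1.08] [ 0.044  -0.0647  0.0765]
(0.044, 0.079) False [ 0.044  -0.0655  0.0792] [-5.49  0.24 -1.99] 0.0232 22.4
[-4.45  0.78 -2.27] [ 0.044  -0.0655  0.0791]
(0.04, 0.079) False [ 0.0398 -0.0654  0.0788] [-3.65 -0.5  -3.78] 0.023 22.78
[-4.01 -0.33 -3.18]
(0.036, 0.079) False [ 0.0358 -0.0654  0.0789] [-2.98  0.55 -3.73] 0.0232 23.12
[-3.88  0.99 -3.71]
326 [ 0.0389 -0.0655  0.076 ] [ 0.0579 -0.0133  0.0709]
332 [ 0.0489 -0.0657  0.0756] [ 0.0548 -0.0147  0.0744]
338 [ 0.0554 -0.0659  0.0764] [ 0.0542 -0.0152  0.0771]
344 [ 0.0548 -0.0659  0.0791] [ 0.0082 -0.0295  0.0906]
350 [ 0.0514 -0.0658  0.0824] [ 0.0063 -0.0303  0.0928]
356 [ 0.0491 -0.0657  0.0853] [ 0.0027 -0.0316  0.0952]
362 [ 0.0472 -0.0657  0.088 ] [ 0.0023 -0.032   0.0969]
368 [ 0.047  -0.0657  0.0903] [ 0.005  -0.0315  0.098 ]
374 [ 0.0447 -0.0656  0.0929] [ 0.0052 -0.0317  0.0995]
380 [ 0.0437 -0.0656  0.0952] [ 0.0071 -0.0314  0.1008]
386 [ 0.0435 -0.0656  0.0974] [ 0.0074 -0.0316  0.1023]
392 [ 0.041  -0.0656  0.0997] [ 0.0095 -0.0312  0.1036]
398 [ 0.0402 -0.0655  0.1018] [ 0.0105 -0.0312  0.1051]
```

View pics/w19.png

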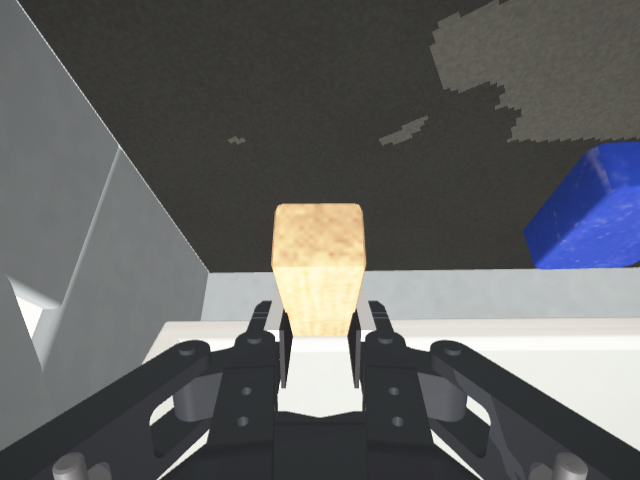

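It moves freely now, at about 4 N, with the flap edge (z 0.071) behind and below the block's top. Carrying on out, level.

Run:
```python
from step import *
for x in (.020,.004,-.012,-.03):
    g=go(x,.0792,v=.05,guard=30)
    if g: break
snap("w20")
```

```text
(0.02, 0.0792) False [ 0.0193 -0.0655  0.0793] [-4.76  0.81 -2.64] 0.0229 23.68
(0.004, 0.0792) False [ 0.0033 -0.0656  0.0792] [-4.57  0.23 -2.75] 0.0234 24.15
(-0.012, 0.0792) False [-0.0127 -0.0656  0.0792] [-3.73 -0.41 -2.54] 0.023 24.62
(-0.03, 0.0792) False [-0.0301 -0.0657  0.0796] [-3.78  0.21 -0.02] 0.0233 25.12
```

View pics/w20.png

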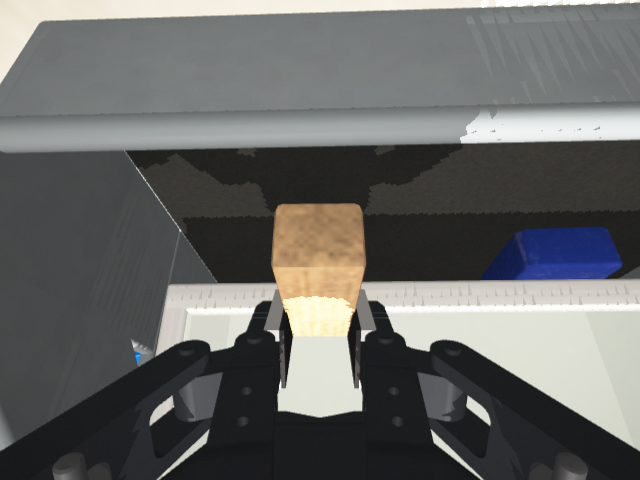

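Run:
```python
from step import *
for x in (-.045,-.06,-.075,-.09,-.105,-.12):
    g=go(x,.0792,v=.05,guard=30)
    if g: break
snap("w21")
```

```text
(-0.045, 0.0792) False [-0.0455 -0.0655  0.0789] [-1.84  0.65 -1.78] 0.0233 25.62
(-0.06, 0.0792) False [-0.0605 -0.0655  0.079 ] [-2.4   0.31 -1.7 ] 0.0235 26.07
(-0.075, 0.0792) False [-0.0755 -0.0655  0.079 ] [-2.62  0.03 -2.07] 0.0229 26.52
(-0.09, 0.0792) False [-0.0901 -0.0656  0.0793] [-0.14  0.08 -0.8 ] 0.0235 26.98
(-0.105, 0.0792) False [-0.1053 -0.0656  0.0792] [-0.5   0.07 -1.06] 0.0232 27.43
(-0.12, 0.0792) False [-0.1203 -0.0656  0.0792] [-0.07  0.29 -0.8 ] 0.0232 27.88
```

View pics/w21.png

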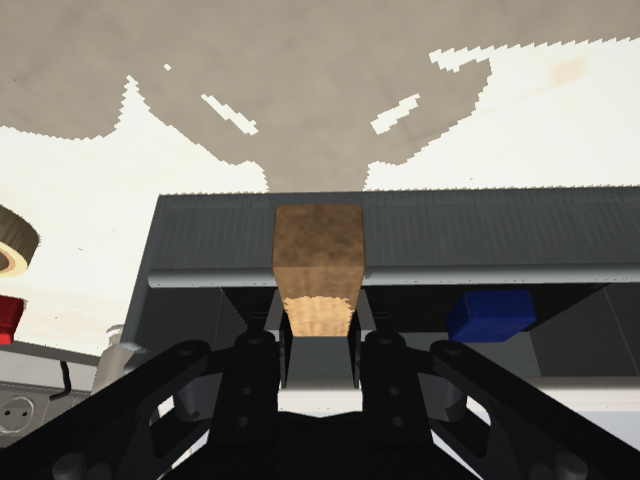

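Run:
```python
from step import *
C=np.array([.536,-.294,0])
print(bot.sense()["joints"].round(2))
for h in (10.3,35,61,80,100.3):
    c=Cab((0,0),np.radians(h)); o=c.rpy(45,1); hd=np.array([np.cos(np.radians(h)),np.sin(np.radians(h)),0])
    for z in (.16,.031):
        q=planner.solve_ik(C+.016*hd+[0,0,z],o);print(h,z,None if q is None else q.round(2))
```

```text
[-0.36  0.41 -0.29 -0.98 -0.99  0.45]
10.3 0.16 [-0.59  0.21 -0.33 -0.97 -0.64 -0.11]
10.3 0.031 [-0.71  0.45 -0.36 -1.27 -0.61  0.35]
35 0.16 [-0.68  0.34 -0.16 -0.91 -1.03  0.19]
35 0.031 [-0.72  0.54 -0.2  -1.03 -0.92  0.45]
61 0.16 [-0.66  0.48  0.04 -0.79 -1.37  0.42]
61 0.031 [-0.67  0.65 -0.01 -0.84 -1.22  0.59]
80 0.16 [-0.61  0.57  0.18 -0.7  -1.57  0.58]
80 0.031 [-0.61  0.72  0.11 -0.71 -1.41  0.72]
100.3 0.16 [-0.53  0.66  0.29 -0.58 -1.75  0.77]
100.3 0.031 [-0.53  0.8   0.22 -0.57 -1.57  0.88]
```

```bash
cat >> step.py <<'E'
TC=np.array([.536,-.294,0]);th=np.radians(100.3);tcab=Cab((0,0),th);ot=tcab.rpy(45,1);hd=np.array([np.cos(th),np.sin(th),0])
TP=lambda z:TC+.016*hd+np.array([0,0,z])
E
python3 - <<'E'
from step import *
go(-.175,.085,v=.15,guard=None)
bot.movel(cab.w((-.2,-.065,.16)),vel=.2)
bot.reach(TP(.14),ot)
bot.movel(TP(.075),ot,vel=.12)
s=bot.sense();print(s["gripper_width"],s["eef_pos"],TP(.075),s["wrist_force"],s["time"])
snap("w22")
d=eyes.get_image("top");cv2.imwrite("pics/t22.png",d["image"]);
d=eyes.get_image("side");cv2.imwrite("pics/s22.png",cv2.resize(d["image"][180:340,180:500],None,fx=2.4,fy=2.4));
E
```

```text
(-0.175, 0.085) False [-0.1752 -0.0657  0.085 ] [ 0.01 -0.13 -0.26] 0.0234 28.44
0.023116807606641535 [ 0.53322942 -0.27841184  0.07521837] [ 0.53313916 -0.27825784  0.075     ] [-0.3417997  -0.77199117 -0.24377734] 30.3417
```

View pics/w22.png

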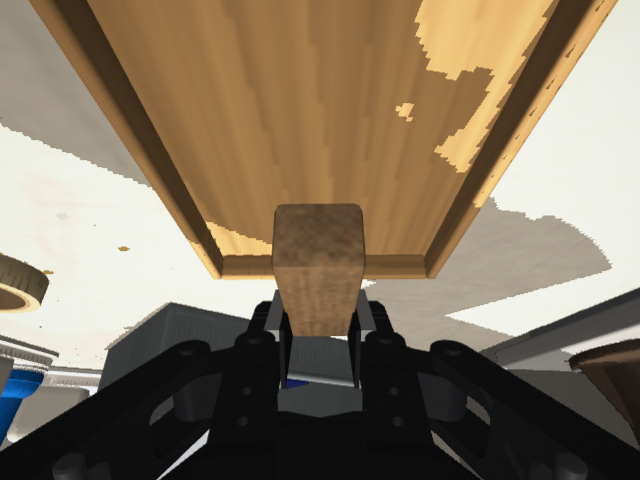

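View pics/s22.png

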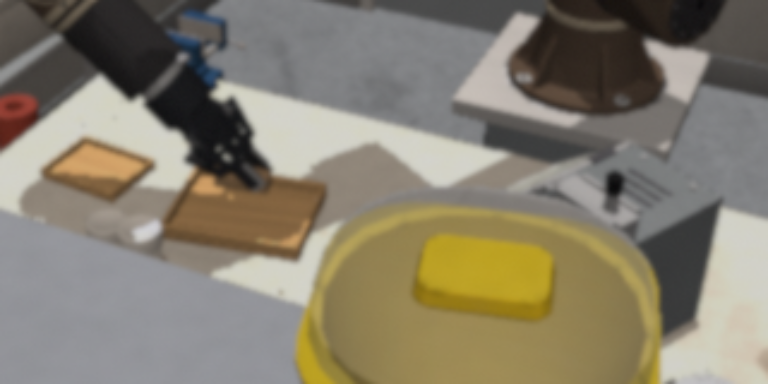

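Run:
```python
from step import *
bot.movel(TP(.040),ot,vel=.06)
bot.sleep(.1)
g=bot.movel(TP(.0295),ot,vel=.02,guard=6);s=bot.sense();print(g,s["eef_pos"],s["wrist_force"],s["time"])
snap("w23")
```

```text
True [ 0.53310425 -0.27817039  0.03097594] [ 0.01476327 -0.48111344  4.81838247] 31.8
```

View pics/w23.png

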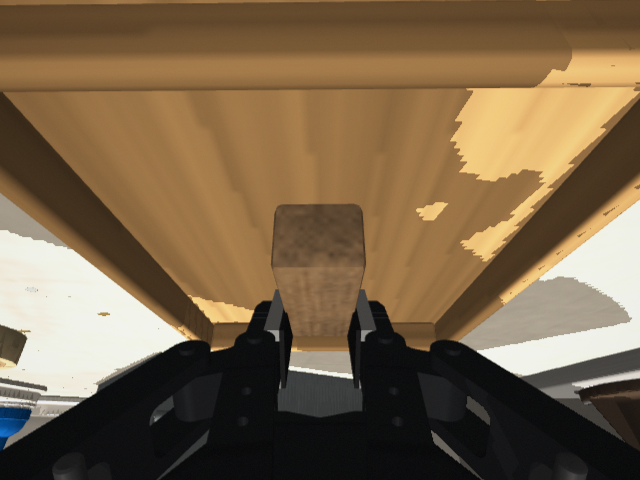

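Contact at z 0.031, exactly where expected, with the block inside the tray walls. Releasing and retreating along the tool axis.

Run:
```python
from step import *
bot.grip(.055,40)
ez=R.from_euler('xyz',ot).as_matrix()[:,2]
bot.movel(TP(.031)-ez*.12,ot,vel=.15)
bot.movel(TP(.031)-ez*.12+np.array([0,0,.12]),vel=.25)
snap("w24")
d=eyes.get_image("top");cv2.imwrite("pics/t24.png",d["image"]);np.savez("t24.npz",**d)
d=eyes.get_image("side");cv2.imwrite("pics/s24.png",cv2.resize(d["image"][180:340,180:500],None,fx=2.4,fy=2.4));print(bot.sense()["time"])
```

```text
34.0
```

View pics/w24.png

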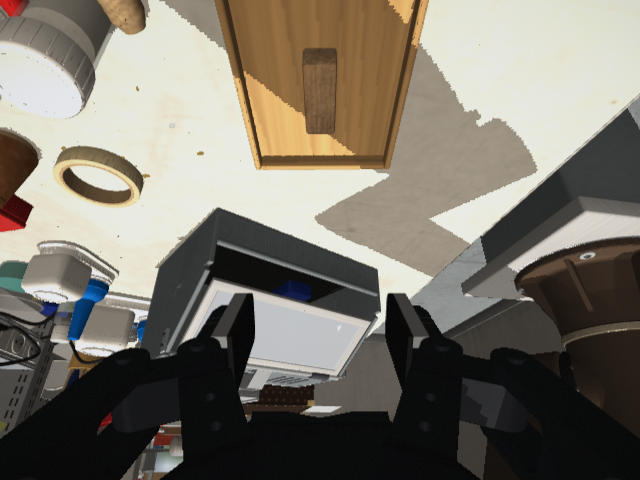

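View pics/t24.png

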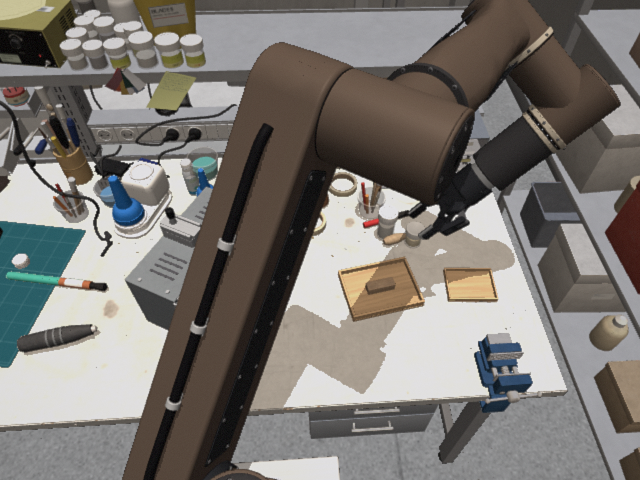

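View pics/s24.png

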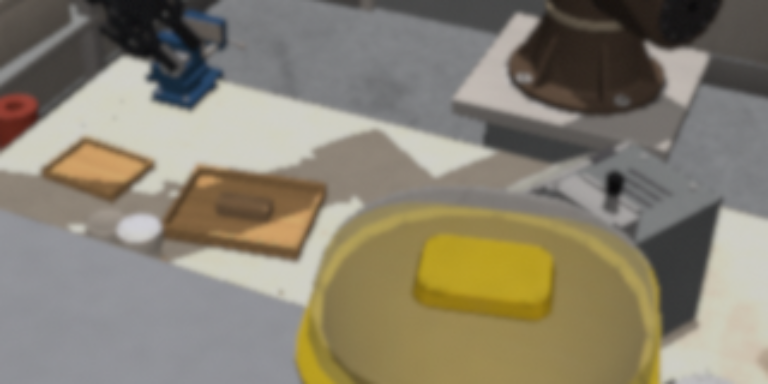

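Run:
```python
from step import *
d=load("w24.npz");cv2.imwrite("pics/w24a.png",cv2.resize(d["image"][200:400,150:400],None,fx=3,fy=3,interpolation=cv2.INTER_CUBIC))
print(bot.sense()["wrist_force"],bot.sense()["eef_pos"])
```

```text
[0.48812444 0.10057933 0.06794164] [ 0.547993   -0.3611499   0.23464274]
```

View pics/w24a.png

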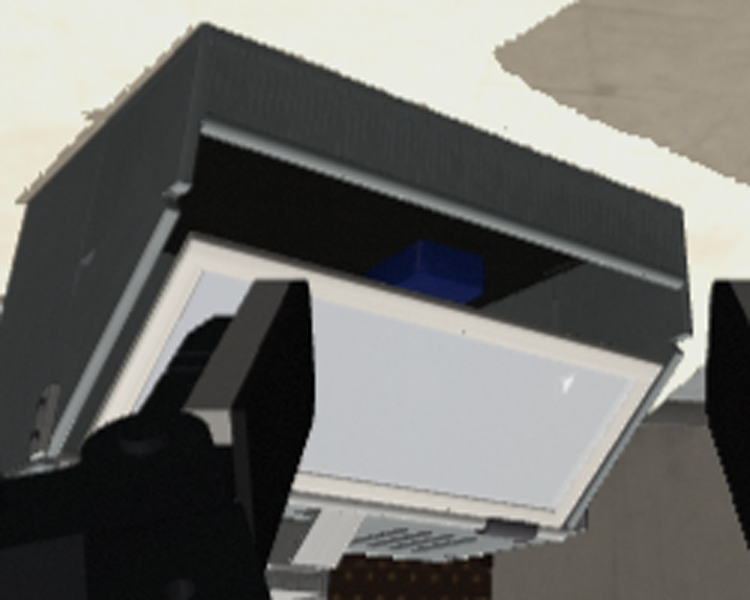

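The flap sits flush with the sloping side walls, the case is inside at crop (430,270), and the block lies flat in the large tray. I'll check the flap edge numerically, then hand in.

Run:
```python
from step import *
d=load("w24.npz")
for a,b in((360,285),(560,335),(450,400)): print(cab.c(pt(d,150+a/3,200+b/3)).round(4))
print(cab.c(onz(d,150+360/3,200+277/3,.09)))
print(bot.sense()["time"]);from plant import order;print(order.finish_job())
```

```text
[-0.0921 -0.0572  0.0972]
[-0.0921  0.0627  0.0951]
[-0.0533  0.0228  0.1272]
[-0.08435004 -0.052849    0.09      ]
34.0
the job is handed in; nothing more can be done
None
```

The job is done and handed in at 34.0 s of robot time, within the 54 s limit. The beech block lies flat in the larger tray, the flap is closed and the case is still in the cabinet.

**What I did:** I pushed the lock bar back, opened the flap with the gripper tilted 45 degrees and gripped the block. While lifting it, the flap edge twice caught on the part of the block sticking out behind the fingers. I set the block back down, re-gripped it nearer its rear end, lifted it over the sill and drew it out level. In the tray I lowered it to first contact (about 5 N) before releasing.

**Last checks:**
- **Block:** the pictures show it flat inside the tray walls, with the fingers clear.
- **Flap:** its lower edge measured at cabinet x -0.092, z about 0.095 to 0.097 m, which is the closed position.
- **Case:** it is visible inside the cabinet.
- **Force:** the wrist reads about 0.5 N after retreating.

**Checks that disagreed:**
- **Lock bar travel:** I measured only 30 mm, not 35. The bar seems to have started about 5 mm back: its final position matches the stop to about 1 mm, and it would not move further.
- **Force guards:** they stopped the motion several more times at 10 to 25 N. Some of these stops I could not explain by any contact I could see.

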